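# Hang the pail over to the notched rail

## Task

The little steel pail hangs on the left rail of the hanging rack. Lift it by its tab over the rail's upturned end stop, carry it across the gap and, still holding it, set it down gently on the right rail just past that rail's own end stop. Then slide it gently along the right rail until it drops into the notch and hangs there by itself; never force it against the rack, and leave the other things where they stand.

Things in the scene. Friction and masses are not known exactly. Their poses are not given: they have to be found in the camera images.
- rack: Fixed hanging rack: wooden base 85x357 mm, two posts, two steel rails in one line, each a flat bar 12 mm wide (x) and 14 mm high, tips facing across a gap. Origin on the worktop under the gap; +y runs along the rails to the left rail, +x away from the robot, z up. Left rail: top at z = 165 mm, from the post at y = 140 mm to its tip at y = 30 mm.
- left_stop (a point): Top of the left rail's upturned end stop: 12 mm wide, 10 mm long (y = 30 to 40 mm in the rack's frame), 14 mm higher than the rail's top. Axes as the rack's.
- right_tip_nominal (a point): Mark fixed to the rack, nominal tip of the right rail at its nominal top (rack y = -22 mm, z = 165 mm). The rail is clamped anew each time: it really lies 0 to 7 mm lower and up to 20 mm to either side along y. This is not reported: feel for it. From its true tip toward -y: end stop 10 mm long and 14 mm high, land from 10 to 76 mm, then a notch.
- pail: Steel pail 54 mm wide, 180 mm tall, 0.22 to 0.35 kg, hanging on the left rail. Origin: middle of the underside of the cross piece (46x12x6 mm, long in x) that rides on the rail. Two legs leave 38 mm free in x and 62 mm in z below the cross piece, above the cup's rim, for the rail and its stop to pass through. Cup bottom 112 mm below. z up, y along the rail. Slides easily: friction about 0.2.
- pail_tab (a point): Grip point on the flat upright tab above the pail's cross piece, 50 mm above the pail's origin. Tab 10 mm thick along the pail's y, 18 mm wide along x, from 6 to 68 mm above the origin. The pail hangs loose and swings a little. In the notch (16 mm long, 11 mm deep, 76 to 92 mm from the right rail's true tip) it sits 11 mm lower; behind it a shoulder 8 mm above the land blocks it.
- tumbler: Steel tumbler 77x103 mm, a bystander. Origin under its centre.
- salt: White plastic bottle with a cap, 54x86 mm, a bystander. Origin under its centre.
- garlic2: Garlic bulb, 53 mm, a bystander. Origin under its centre.
- cumin: Small glass bowl of seeds, 81x36 mm, a bystander. Origin under its centre.
- matches: Matchbox 36x52x14 mm lying on the rack's wooden base, a bystander. Origin under its centre.
There are look-alikes about, which are no part of the job. Of the things like the pail, leave any that is purple; of the rest the larger one is meant.

How it is judged:
By the outcome, as a careful person would: the job done as asked, in the order asked, and still so for the second after the job is handed in, with the robot touching nothing.
It also fails if it takes over 45 s, if anything falls off the work surface, if the arm or the gripper's body presses on something with over 40 N, if the wrist force passes 120 N, or if a joint passes its speed limit or range.

## Robot

A 6-joint arm with a two-finger parallel gripper is mounted at the origin on a cart in front of the work surface, level with it; the furniture and walls round the work are solid. World frame = base frame: x ahead of the robot, y to its left, z up, the work surface at z = 0. Lengths are in mm, angles in rad, forces in N, time in s.
With the tool pointing down it reaches from about 350 to 875 mm from the base axis. Payload 4.2 kg.
Tool frame: the origin (TCP) lies on the mounting face of the last link; the fingertips stand 173 mm ahead of it and the grasp point (between the pads) lies grip_point_offset ahead of it (grip_point_offset is the distance from the TCP to the grasp point, in mm); z points along the fingers, y is the line along which they close (so a half turn about z gives the same grasp; the last joint's range is limited). The gripper opens to 85 mm and grips with 20 to 120 N. Pads are 22 mm wide; open, the fingers measure 114 mm over their backs; the gripper's body (76 mm by 85 mm) begins 54 mm behind the grasp point. The pads swing forward as they close: fully open they stand 13 mm farther back than shut.
Start: joints at [-0.962, 0.385, 0.008, 0, -1.194, -0.259], TCP at [214.208, -587.124, 404.712] pointing down, gripper open.
Joint ranges: [-3.14, 3.14], [-1.21, 2.06], [-1.07, 1.41], [-3.16, 2.05], [-2.99, -0.16], [-3.1, 3.1]. Speed limits (rad/s): [2.79, 2.79, 3.14, 3.14, 3.14, 3.14].

## Interface

Orientations are given as a unit quaternion [x, y, z, w].
In Python, from bench import read_state, get_image, job_done, recognise, place_of, grip_point_offset gives the robot as it stands. The module is installed in compiled form; this text tells all that it offers.
- The arm moves only by the tool carry_out, never from a script. Its arguments are lists of equal length, an entry for each row: "slide": the shift along the tool's x, y, z in m, a list of three; "roll": the turn about the tool's z in degrees; "claw": the finger opening in m, from 0 to 0.0854. A call has 1 to 8 rows; each row is the pose to reach, as a shift and turn from the pose commanded when the call began, along the tool's axes at that moment; what a row does not reach only later rows make up. A row lasts 1/8 s, in which the tool goes at most 62.5 mm and 10.7 degrees, less where a joint would pass 70% of its speed; a pose out of reach is approached as far as the arm can. A call with a gripper value outside its range is refused whole. The fingers move at their own pace and stop on an object; the grip force is fixed at half the most. Time passes only in rows, so rows that repeat a pose let the fingers close. It gives the time, the measured TCP pose, the force, the opening and the grip force at its end, in the units of the state.
- read_state(): the state, without advancing time (a new reading comes with each control period).
- get_image(name): name is "scene" or "side" or "wrist"; returns a dict with "img" (420x560x3 uint8, red, green, blue), "z_map" (420x560 float32, mm along the optical axis (not along the pixel's ray), 0 where there is no reading), "mtx" (3x3 intrinsics, pixels), "world_from_camera" (4x4, takes a point from camera to world coordinates); the wrist camera has in their place "T_tool_cam" (4x4, takes a point from camera to tool coordinates, whose origin is the TCP and whose axes are the flange's). Camera axes: x right, y up, looking along -z (the intrinsics and any distortion apply to the point x, -y, -z); pixel columns grow to the right and rows downward; lengths in mm; the calibration is good to about 2 mm. A picture is of the moment at which its call begins: read the wrist's pose just before it.
- job_done(): hands the job in; it is judged then, once.
Trained networks look in a picture, given as the dict that the camera call returned (one of the last four; its "shot" number tells which), for a name from the list of things; names that differ only in an ending like _2 or _b are one class to them, and where a whole thing is asked for, a point or a joint stands for the part that bears it (a point fixed in the world has none). Each returns a list of dicts, best first, with "conf" (0 to 1); they miss things now and then, are a little off and sometimes report something else, mostly with a low value. They report only what shows in the picture. A call takes as long as a camera call. They do not tell look-alikes from the thing itself.
- recognise(picture, thing): "at" ([column, row] in pixels, amid what is visible of it).
- place_of(picture, thing): "at" ([column, row] in pixels: a listed point, or the origin of a listed thing).
The state is a dict: "clock": time; "joints": joint angles; "joint_vel": joint speeds; "joint_efforts": joint torques, N m; "position": TCP position; "ee_rot": TCP orientation; "contact_force": force on the tool from outside, world axes, zero at the start; "wrist_torque": the same for the moment, N m; "gripper_width": finger opening in mm; "grasp_force": force on a finger pad.
Only numpy, scipy, OpenCV 4.12 (cv2) and the standard library are available. Lean on these libraries where they do the work, as an engineer would, in place of code of your own. Each camera call takes 0.05 s, during which the arm holds its last target. There are 200 camera calls.

## Working session

There is one attempt and no reset: what is moved stays moved. The work goes in short steps, Python scripts to look and compute and a tool call to move; the robot and the scene stay as the last step left them, time stands still between calls to the robot, and variables do not carry over. Pictures are saved under pics/ and viewed, at most 10 in all, crops included, and the job is handed in when it is done.

Besides the shell and the picture viewer there is one more tool, called after "Call:" as a command line: name --pt "numbers of a row" for each row, then --argument value for the rest. carry_out: Moves the arm, as the interface text tells. Its arguments: {"type":"object","properties":{"slide":{"type":"array"},"roll":{"type":"array"},"claw":{"type":"array"}},"required":["slide","roll","claw"]}

```bash
mkdir -p pics
cat > h.py <<'E'
import numpy as np, cv2
from bench import *
from scipy.spatial.transform import Rotation as R
def save(im,n): cv2.imwrite('pics/'+n,cv2.cvtColor(im,cv2.COLOR_RGB2BGR))
def cam(p,s=None):
    if 'world_from_camera' in p: return np.array(p['world_from_camera'])
    T=np.eye(4);T[:3,:3]=R.from_quat(s['ee_rot']).as_matrix();T[:3,3]=s['position']
    return T@np.array(p['T_tool_cam'])
def world(p,at,s=None,z=None,win=1):
    # 3D by depth at pixel (or given depth z)
    u,v=at; K=np.array(p['mtx'])
    if z is None:
        w=p['z_map'][max(0,int(v)-win):int(v)+win+1,max(0,int(u)-win):int(u)+win+1]; w=w[w>0]
        if len(w)==0: return None
        z=np.median(w)
    c=np.array([(u-K[0,2])/K[0,0]*z,-(v-K[1,2])/K[1,1]*z,-z,1])
    return (cam(p,s)@c)[:3]
def cloud(p,s=None):
    K=np.array(p['mtx']);z=p['z_map'];v,u=np.indices(z.shape)
    c=np.stack([(u-K[0,2])/K[0,0]*z,-(v-K[1,2])/K[1,1]*z,-z,np.ones_like(z)],-1)
    return (c@cam(p,s).T)[...,:3]
E
python3 - <<'E'
from h import *
s=read_state();print(s,grip_point_offset)
for n in('scene','side'):
    p=get_image(n);save(p['img'],n+'0.png');print(n,[k for k in p],np.round(p['mtx'],1).tolist(),np.round(cam(p),3).tolist())
    for t in('rack','left_stop','right_tip_nominal','pail','pail_tab','tumbler','salt','garlic2','cumin','matches'):
        for d in place_of(p,t):
            w=world(p,d['at']);print(t,np.round(d['at']),round(d['conf'],2),None if w is None else np.round(w))
E
```

```text
{'clock': 0.0, 'joints': array([-9.62365973e-01,  3.85524147e-01,  6.57004068e-03, -5.13469855e-04,
       -1.19399925e+00, -2.58582762e-01]), 'joint_vel': array([ 0.00037919, -0.00012165,  0.00020454,  0.00046773, -0.0005227 ,
       -0.00127798]), 'joint_efforts': array([ 8.29418022e-04, -3.92292666e+01,  1.88398612e+01,  4.18587416e+00,
       -4.58459413e-03,  7.03123053e-07]), 'position': array([ 214.1618352 , -586.91731251,  403.61675496]), 'ee_rot': array([-1.73939714e-01,  9.84755683e-01,  1.07898547e-03, -2.36486867e-04]), 'contact_force': array([-0.0342072 , -0.60833346,  0.09632396]), 'wrist_torque': array([-0.00574529,  0.00586577,  0.00275284]), 'grasp_force': 0.0, 'gripper_width': 85.26809588707943} 154.70000000000002
scene ['img', 'z_map', 'mtx', 'world_from_camera', 'shot'] [[537.9, 0.0, 275.9], [0.0, 537.9, 214.0], [0.0, 0.0, 1.0]] [[0.851, 0.333, -0.406, 39.35], [-0.525, 0.517, -0.676, -1077.422], [-0.016, 0.788, 0.615, 958.535], [0.0, 0.0, 0.0, 1.0]]
rack [248. 205.] 0.68 [ 297. -578.  537.]
rack [274. 295.] 0.56 [ 496. -300.    7.]
left_stop [257. 231.] 0.82 [ 492
[... 621 characters left out ...]
, 0.521, 595.963], [0.0, 0.0, 0.0, 1.0]]
rack [313. 254.] 0.67 [ 468. -208.   59.]
left_stop [311. 195.] 0.91 [ 481. -204.  207.]
right_tip_nominal [315. 189.] 0.8 [ 504. -297.  169.]
pail [306. 212.] 0.87 [ 487. -202.  168.]
pail [293. 335.] 0.73 [412.  39.  88.]
pail [277. 169.] 0.51 [ 669. -453.  115.]
pail_tab [311. 190.] 0.63 [ 481. -206.  217.]
pail_tab [276. 153.] 0.62 [ 672. -453.  163.]
pail_tab [291. 321.] 0.56 [417.  40. 119.]
tumbler [272. 228.] 0.87 [ 622. -324.   11.]
salt [211. 266.] 0.81 [ 680. -124.   14.]
garlic2 [308. 330.] 0.96 [412. -32.  27.]
cumin [237. 247.] 0.64 [ 657. -202.   23.]
cumin [311. 255.] 0.22 [ 469. -199.   62.]
matches [309. 256.] 0.6 [ 472. -192.   64.]
```

View pics/scene0.png

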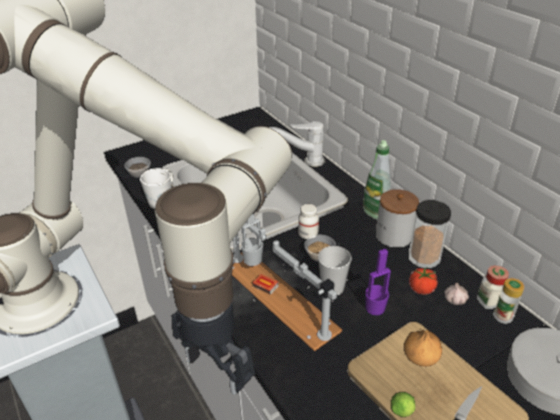

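View pics/side0.png

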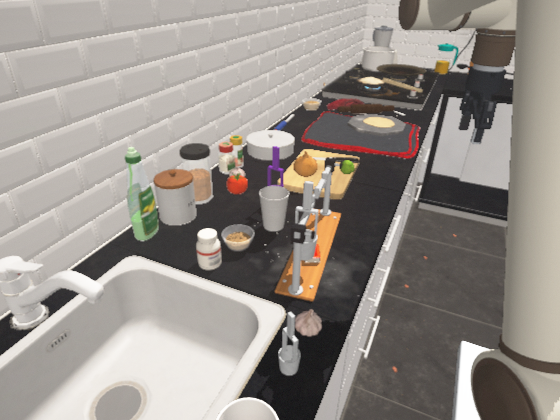

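Candidates for the pail: rack pail (scene ~[250,235], side ~[308,215]), purple (scene [377,290], side [276,170]) and a small grey one on the worktop (side [289,350]). The choice is the larger, non-purple one, which hangs on the rack. I'll check it in a crop and fit the rack.

Run:
```python
from h import *
P=[]
for n in('scene','side'):
    p=get_image(n);C=cloud(p);h=cv2.cvtColor(p['img'],cv2.COLOR_RGB2HSV)
    if n=='side': save(cv2.resize(p['img'][140:400,230:390],None,fx=2.3,fy=2.3,interpolation=cv2.INTER_CUBIC),'crop1.png')
    b=(h[...,0]<20)&(h[...,1]>120)&(C[...,2]>2)&(C[...,2]<35)&(p['z_map']>0)&(C[...,0]>380)&(C[...,0]<600)&(C[...,1]<-90)&(C[...,1]>-500)
    n_,lab,st,ce=cv2.connectedComponentsWithStats(b.astype(np.uint8));k=1+np.argmax(st[1:,4])
    q=C[lab==k];print(n,'base',len(q),np.median(q[:,2]));r=cv2.minAreaRect(q[:,:2].astype(np.float32));print(r)
    m=(p['z_map']>0)&(C[...,2]>130)&(C[...,2]<200)&(C[...,0]>420)&(C[...,0]<560)&(C[...,1]<-90)&(C[...,1]>-460)
    if n=='side':
        m&=h[...,1]<70
    q=C[m];P.append(q)
    for y in range(-460,-90,15):
        w=q[(q[:,1]>=y)&(q[:,1]<y+15)]
        if len(w)>3: print(y+7,len(w),np.round(np.median(w,0)),np.round(w.min(0)),np.round(w.max(0)))
```

```text
scene base 3014 9.226809183371643
((505.6334533691406, -314.95001220703125), (91.85009765625, 332.4486083984375), 7.439342975616455)
-453 33 [ 519. -457.  171.] [ 509. -460.  147.] [ 534. -445.  174.]
-438 49 [ 517. -438.  158.] [ 513. -445.  144.] [ 526. -430.  161.]
-423 53 [ 514. -423.  158.] [ 509. -430.  145.] [ 524. -415.  163.]
-408 45 [ 513. -407.  157.] [ 508. -414.  146.] [ 522. -400.  171.]
-393 77 [ 510. -395.  160.] [ 506. -400.  140.] [ 522. -386.  172.]
-378 46 [ 509. -375.  150.] [ 505. -385.  137.] [ 517. -370.  163.]
-363 49 [ 508. -363.  159.] [ 502. -370.  140.] [ 516. -355.  164.]
-348 45 [ 504. -347.  160.] [ 501. -355.  148.] [ 514. -340.  163.]
-333 44 [ 502. -333.  160.] [ 497. -340.  147.] [ 511. -325.  164.]
-318 40 [ 500. -316.  159.] [ 497. -325.  147.] [ 510. -310.  163.]
-303 61 [ 499. -304.  166.] [ 495. -309.  149.] [ 510. -297.  177.]
-258 59 [ 493. -257.  166.] [ 488. -262.  154.] [ 501. -250.  184.]
-243 30 [ 490. -242.  164.] [ 486. -250.  153.] [ 498. -236.  179.]
-228 35 [ 488. -229.  165.] [ 484. -235.  152.] [ 497. -220.  170.]
-213 210 [ 485.
[... 982 characters left out ...]
 508. -295.  175.]
-288 7 [ 502. -294.  162.] [ 499. -295.  156.] [ 507. -294.  165.]
-258 12 [ 491. -254.  178.] [ 490. -258.  166.] [ 496. -250.  180.]
-243 18 [ 490. -248.  165.] [ 488. -250.  157.] [ 493. -238.  177.]
-213 81 [ 480. -208.  171.] [ 467. -215.  130.] [ 513. -205.  200.]
-198 216 [ 490. -202.  171.] [ 466. -205.  135.] [ 512. -191.  199.]
-183 32 [ 485. -183.  166.] [ 480. -190.  155.] [ 492. -175.  167.]
-168 26 [ 483. -168.  165.] [ 479. -174.  160.] [ 490. -161.  167.]
-153 20 [ 478. -147.  169.] [ 451. -160.  159.] [ 491. -145.  173.]
-138 213 [ 472. -134.  161.] [ 449. -145.  130.] [ 493. -130.  174.]
-123 111 [ 483. -128.  158.] [ 469. -130.  135.] [ 492. -125.  174.]
```

View pics/crop1.png

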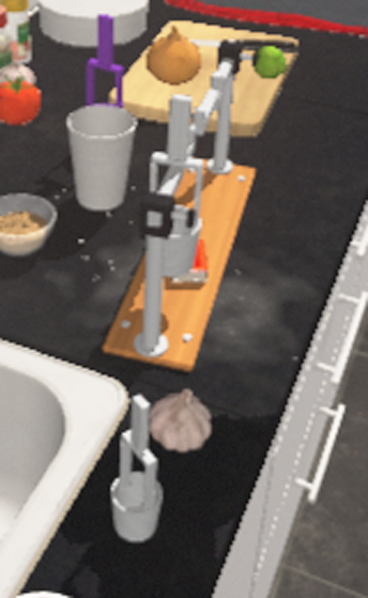

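The crop shows the rack pail upright on the left rail (side ~[308,215]). The grey one in the foreground (side ~[289,350]) is clearly smaller, and the third is purple. The right rail's stop already shows at world y≈-295, with the land at z≈161 and the notch near y≈-378. Next I move above the pail for a wrist look.

```bash
cat >> h.py <<'E'
def plan(pts,yaw=None):
    s=read_state();M=R.from_quat(s['ee_rot']).as_matrix()
    for q in pts: print(np.round(M.T@(np.array(q)-s['position'])/1000,4))
    a=np.degrees(np.arctan2(M[1,1],M[0,1]));print('tool y angle',a,'roll for 97.4:',a-97.4, 'pos',np.round(s['position'],1),'F',np.round(s['contact_force'],1))
E
python3 -c "
from h import *
plan([(214,-587,480),(475,-230,490)])"
```

```text
[ 0.0001  0.0002 -0.0753]
[-0.3674  0.2461 -0.0853]
tool y angle 110.04269814659477 roll for 97.4: 12.642698146594768 pos [ 214.2 -587.1  404.7] F [ 0.4  0.6 -0.2]
```

Call:
carry_out --pt "0 0 -0.06" --pt "-0.367 0.246 -0.085" --pt "-0.367 0.246 -0.085" --pt "-0.367 0.246 -0.085" --pt "-0.367 0.246 -0.085" --pt "-0.367 0.246 -0.085" --pt "-0.367 0.246 -0.085" --pt "-0.367 0.246 -0.085" --roll '[0,12.6,12.6,12.6,12.6,12.6,12.6,12.6]' --claw '[0.0854,0.0854,0.0854,0.0854,0.0854,0.0854,0.0854,0.0854]'

```text
clock: 2.2
position: [470.6, -234.9, 489.8]
ee_rot: [-0.065, 0.998, -0.0, 0.0]
contact_force: [0.7, -0.5, -0.3]
gripper_width: 85.6
grasp_force: 0.0
```

Run:
```python
from h import *
plan([(475,-230,490)])
```

```text
[-0.005   0.0043 -0.0002]
tool y angle 97.4555704943714 roll for 97.4: 0.05557049437139483 pos [ 470.6 -234.9  489.8] F [ 0.7 -0.5 -0.3]
```

Run:
```python
from h import *
ps={}
for n in('wrist','scene'):
    s=read_state();p=get_image(n);C=cloud(p,s)
    save(p['img'],n+'1.png')
    for t in('pail','pail_tab','left_stop','right_tip_nominal'):
        for d in place_of(p,t):
            w=world(p,d['at'],s);print(n,t,np.round(d['at']),round(d['conf'],2),None if w is None else np.round(w))
    m=(p['z_map']>0)&(C[...,0]>440)&(C[...,0]<530)&(C[...,1]>-270)&(C[...,1]<-150)
    for lo,hi in((222,245),(205,222),(168,182)):
        q=C[m&(C[...,2]>lo)&(C[...,2]<hi)]
        if len(q)>5: print(n,lo,len(q),np.round(np.median(q,0),1),np.round(np.percentile(q,3,axis=0),1),np.round(np.percentile(q,97,axis=0),1),cv2.minAreaRect(q[:,:2].astype(np.float32)))
    # rails in rack coords
    o=np.array([498.5,-292]);a=np.radians(7.4);ex=np.array([np.cos(a),np.sin(a)]);ey=np.array([-np.sin(a),np.cos(a)])
    d=C[...,:2]-o;X=d@ex;Y=d@ey;Z=C[...,2]
    for y in range(-170,150,6):
        k=(p['z_map']>0)&(abs(X)<14)&(Y>=y)&(Y<y+6)&(Z>135)&(Z<250)
        if k.sum()>4: print(y+3,k.sum(),'x',np.round(np.percentile(X[k&(Z>Z[k].max()-6)],[5,95]),1),'z',np.round(np.percentile(Z[k],[5,50,95]),1))
```

```text
wrist pail [ 66. 329.] 0.92 [ 669. -450.  123.]
wrist pail [304. 216.] 0.9 [ 480. -212.  190.]
wrist pail [530. 155.] 0.6 [417.  95.   1.]
wrist pail_tab [556. 167.] 0.93 [419.  32. 125.]
wrist pail_tab [253. 175.] 0.72 [ 486. -264.   24.]
wrist pail_tab [312. 238.] 0.67 [ 482. -209.  234.]
wrist left_stop [182. 262.] 0.44 [ 598. -337.   65.]
wrist right_tip_nominal [191. 218.] 0.6 [ 505. -309.  160.]
wrist right_tip_nominal [310. 235.] 0.21 [ 480. -210.  233.]
wrist 222 403 [ 485.4 -208.3  233.1] [ 478.4 -213.   224. ] [ 495.2 -203.1  234.6] ((486.9013671875, -207.80557250976562), (18.073755264282227, 9.682867050170898), 8.081719398498535)
wrist 205 130 [ 479.1 -211.2  214.5] [ 478.2 -213.3  205.7] [ 493.  -204.5  221.2] ((485.033447265625, -211.2591552734375), (8.015334129333496, 17.67587661743164), 64.22062683105469)
wrist 168 543 [ 479.7 -212.6  171.8] [ 465.3 -256.7  168.8] [ 506.7 -204.4  180.2] ((483.9488830566406, -203.7217254638672), (43.319671630859375, 105.98955535888672), 28.634082794189453)
-167 440 x [-11.   11.6] z [144.5 170.2 173.2]
-161 386 x [-9.4 10.1] z [146.5 15
[... 4309 characters left out ...]
 164.3 166.3]
55 17 x [-5.3  5.8] z [153.1 163.4 166.8]
61 12 x [-5.   6.6] z [158.5 164.6 167. ]
67 11 x [-2.2  5.8] z [156.8 164.5 166.8]
73 16 x [-2.9  6.6] z [154.7 164.4 169. ]
79 158 x [-7.4  7.9] z [165.3 196.5 231.8]
85 69 x [-7.4  6.8] z [169.5 200.6 234.8]
91 10 x [ 1.2 11.1] z [161.5 206.3 233.7]
103 7 x [-4.8  0.8] z [160.4 164.6 166.6]
109 12 x [-5.3  6.1] z [160.  164.7 168.3]
115 14 x [-3.8  5.6] z [154.3 164.4 167.4]
121 13 x [-3.6  4.1] z [157.  164.7 168.1]
127 12 x [-4.   5.4] z [158.1 165.1 167. ]
133 14 x [-5.   5.7] z [156.1 165.3 167.9]
139 17 x [-10.7   7.6] z [151.9 163.9 173.4]
145 69 x [-10.1  10.4] z [139.1 161.9 173.6]
151 29 x [-11.6  10.6] z [145.9 171.  174.2]
```

View pics/wrist1.png

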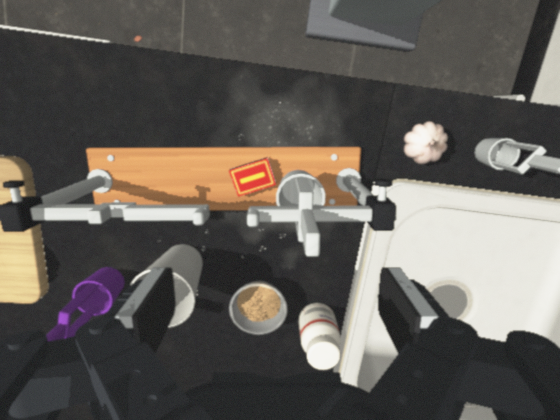

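The wrist view shows the tab top at ~[312,240], the right rail's tip at ~[205,215] and the notch at ~[105,213]. The larger grey pail on the rack is confirmed, with the tab along the rack axes.

```bash
python3 -c "
from h import *
plan([(487,-208,490),(487,-208,366)])"
```

```text
[-0.0215  0.0273 -0.0007]
[-0.0215  0.0273  0.1233]
tool y angle 97.31964146028152 roll for 97.4: -0.08035853971848894 pos [ 469.2 -237.8  489.3] F [1.  0.4 0.1]
```

Call:
carry_out --pt "-0.0215 0.0275 0.0" --pt "-0.0215 0.0275 0.03" --pt "-0.0215 0.0275 0.07" --pt "-0.0215 0.0275 0.1" --pt "-0.0215 0.0275 0.115" --pt "-0.0215 0.0275 0.123" --pt "-0.0215 0.0275 0.123" --roll '[0,0,0,0,0,0,0]' --claw '[0.0854,0.0854,0.07,0.05,0.04,0.04,0.04]'

```text
clock: 3.58
position: [487.8, -207.0, 366.6]
ee_rot: [-0.065, 0.998, -0.0, 0.0]
contact_force: [0.8, 0.5, -0.4]
gripper_width: 40.1
grasp_force: 0.0
```

Run:
```python
from h import *
plan([(487,-208,366)])
p=get_image('side');s=read_state();
save(cv2.resize(p['img'][130:280,230:400],None,fx=3.5,fy=3.5,interpolation=cv2.INTER_CUBIC),'crop2.png')
p=get_image('wrist');C=cloud(p,s)
m=(p['z_map']>0)&(C[...,0]>465)&(C[...,0]<510)&(C[...,1]>-225)&(C[...,1]<-190)&(C[...,2]>228)&(C[...,2]<240)
q=C[m];print(len(q),cv2.minAreaRect(q[:,:2].astype(np.float32)) if len(q)>3 else '')
```

```text
[ 0.0009 -0.0009  0.0006]
tool y angle 97.42385629090562 roll for 97.4: 0.02385629090561281 pos [ 487.8 -207.   366.6] F [ 0.8  0.5 -0.4]
1418 ((487.1702575683594, -207.67648315429688), (18.711606979370117, 10.001358032226562), 7.221552848815918)
```

View pics/crop2.png

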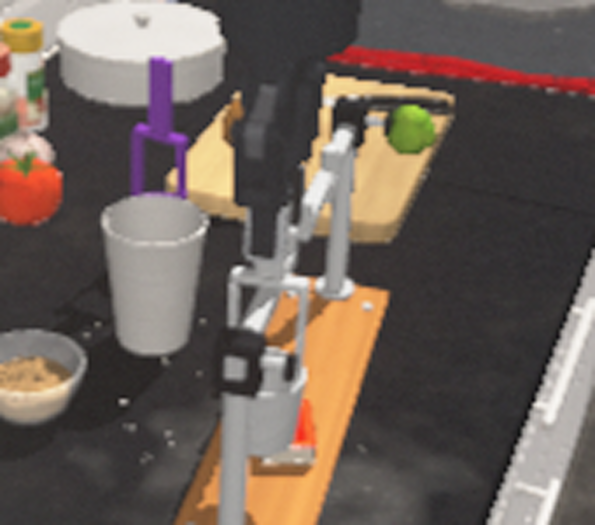

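Fingers straddle the tab (crop ~[265,225]), and the measured tab centre is within 1 mm. Now closing.

Call:
carry_out --pt "0 0 0" --pt "0 0 0" --pt "0 0 0" --pt "0 0 0" --pt "0 0 0" --roll '[0,0,0,0,0]' --claw '[0.02,0.004,0.004,0.004,0.004]'

```text
clock: 4.3
position: [487.9, -206.8, 367.0]
ee_rot: [-0.065, 0.998, -0.0, 0.001]
contact_force: [0.0, 0.4, 5.6]
gripper_width: 9.3
grasp_force: 59.3
```

Call:
carry_out --pt "0 0 -0.004" --pt "0 0 -0.01" --pt "0 0 -0.017" --pt "0 0 -0.024" --pt "0 0 -0.024" --roll '[0,0,0,0,0]' --claw '[0.004,0.004,0.004,0.004,0.004]'

```text
clock: 4.92
position: [487.8, -206.8, 391.0]
ee_rot: [-0.065, 0.998, -0.0, 0.001]
contact_force: [0.4, 0.1, -2.7]
gripper_width: 9.5
grasp_force: 58.4
```

Run:
```python
from h import *
s=read_state();print(s['contact_force'],s['wrist_torque'],s['position'],s['gripper_width'])
p=get_image('wrist');C=cloud(p,s)
o=np.array([498.5,-292]);a=np.radians(7.4);ex=np.array([np.cos(a),np.sin(a)]);ey=np.array([-np.sin(a),np.cos(a)])
print('tool rack',(s['position'][:2]-o)@ex,(s['position'][:2]-o)@ey)
d=C[...,:2]-o;X=d@ex;Y=d@ey;Z=C[...,2];ok=(p['z_map']>0)&(abs(X)<4)
for y in np.r_[-112:-72:2,-24:14:2,24:56:2]:
    k=ok&(Y>=y)&(Y<y+2)&(Z>135)&(Z<200)
    if k.sum()>2: print(y+1,k.sum(),np.round(np.percentile(Z[k],[5,50,95]),1))
# cross piece bottom/top of pail
k=(p['z_map']>0)&(abs(X)<30)&(Y>70)&(Y<100)&(Z>185)&(Z<202)
print('cross',k.sum(),np.round(np.median(Z[k]),1) if k.any() else '',np.round(np.percentile(X[k],[2,98]),1) if k.any() else '',np.round(np.percentile(Y[k],[2,98]),1) if k.any() else '')
save(p['img'],'wrist2.png')
```

```text
[ 0.43704861  0.06815708 -2.66942869] [ 0.06869617  0.05296572 -0.02211123] [ 487.80356172 -206.78201056  391.00863719] 9.52503395170458
tool rack 0.36835240711984657 85.88587679359257
-93 29 [148.2 149.2 149.9]
-91 36 [148.4 149.2 149.9]
-89 32 [148.6 149.3 150. ]
-87 15 [148.8 149.6 150. ]
-85 7 [149.1 149.7 150.2]
-83 3 [148.7 149.7 149.8]
-79 17 [159.2 159.7 160.6]
-77 44 [158.9 160.1 161.2]
-75 37 [140.1 160.  161.6]
-73 42 [159.5 160.3 161.3]
-23 38 [159.3 160.2 161.3]
-21 40 [159.3 160.2 161. ]
-19 21 [159.5 160.2 160.9]
-17 9 [159.7 160.1 160.7]
-15 6 [159.6 160.4 161.4]
-13 15 [172.8 173.1 173.7]
-11 39 [173.2 173.9 174.6]
-9 45 [173.2 174.1 174.8]
-7 48 [173.1 173.9 174.9]
-5 121 [151.6 171.3 174.3]
-3 169 [148.6 160.3 171.9]
35 28 [177.  178.7 179.2]
37 43 [178.6 179.3 180.3]
39 48 [178.5 179.4 180.5]
41 50 [178.4 179.4 180.3]
43 74 [167.3 178.1 179.7]
45 82 [164.9 166.9 177.2]
47 40 [164.4 165.8 166.7]
49 39 [164.8 165.5 166.4]
51 44 [164.3 165.5 166.2]
53 41 [164.9 165.7 166.5]
55 40 [164.3 165.5 166.5]
cross 906 195.2 [-23.   -3.9] [79.4 91.2]
```

Call:
carry_out --pt "0 -0.008 0" --pt "0 -0.025 0" --pt "0 -0.045 0" --pt "0 -0.067 0" --pt "0 -0.087 0" --pt "0 -0.102 0" --pt "0 -0.11 0" --pt "0 -0.11 0" --roll '[0,0,0,0,0,0,0,0]' --claw '[0.004,0.004,0.004,0.004,0.004,0.004,0.004,0.004]'

```text
clock: 5.98
position: [501.9, -316.3, 390.0]
ee_rot: [-0.065, 0.998, 0.0, -0.0]
contact_force: [0.1, 0.3, -2.3]
gripper_width: 9.5
grasp_force: 58.5
```

Run:
```python
from h import *
s=read_state();print(s['contact_force'],s['position'])
p=get_image('wrist');C=cloud(p,s)
o=np.array([498.5,-292]);a=np.radians(7.4);ex=np.array([np.cos(a),np.sin(a)]);ey=np.array([-np.sin(a),np.cos(a)])
print('tool rack',(s['position'][:2]-o)@ex,(s['position'][:2]-o)@ey)
d=C[...,:2]-o;X=d@ex;Y=d@ey;Z=C[...,2];ok=(p['z_map']>0)&(abs(X)<4)
for y in np.r_[-106:-72:3,-20:8:2]:
    k=ok&(Y>=y)&(Y<y+2)&(Z>135)&(Z<180)
    if k.sum()>2: print(y+1,k.sum(),np.round(np.percentile(Z[k],[5,50,95]),1))
k=(p['z_map']>0)&(abs(X)<30)&(Y>-45)&(Y<-5)&(Z>185)&(Z<202)
print('cross',k.sum(),np.round(np.median(Z[k]),1),np.round(np.percentile(X[k],[2,98]),1),np.round(np.percentile(Y[k],[2,98]),1))
save(p['img'],'wrist3.png')
```

```text
[ 0.06878375  0.31830385 -2.31428881] [ 501.88360026 -316.2503278   390.03224155]
tool rack 0.232083371181362 -24.48414356740451
-105 45 [167.6 168.3 169. ]
-102 51 [167.3 168.  169.1]
-99 40 [166.8 168.2 169. ]
-96 173 [149.2 159.8 168.7]
-93 38 [148.3 148.9 150.5]
-90 34 [148.5 149.2 150.2]
-87 38 [148.2 149.3 150. ]
-84 33 [148.1 149.2 150.4]
-81 5 [148.5 149.6 150. ]
-78 38 [159.3 160.3 161.2]
-75 44 [159.1 160.2 161.1]
-72 41 [159.3 160.3 161.2]
-17 35 [159.8 160.3 161.4]
-15 37 [159.2 160.  161.1]
-13 65 [161.6 172.1 174.4]
-11 46 [173.1 174.  175.2]
-9 48 [173.1 174.3 175.3]
-7 44 [173.2 174.1 175.4]
-5 39 [171.8 173.4 174.7]
cross 911 194.2 [-23.5  -4.2] [-30.8 -19.1]
```

View pics/wrist3.png

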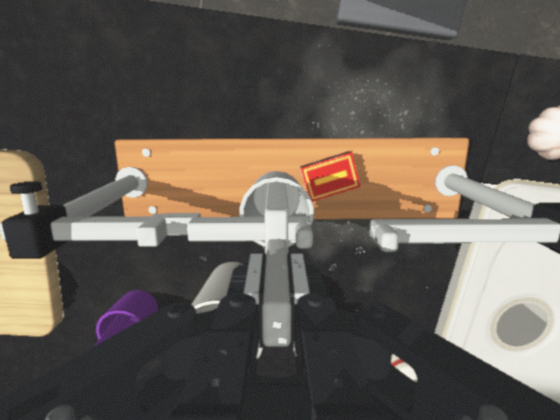

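The wrist view shows the pail over the right rail at ~[277,225], just past its stop at ~[305,232], with the notch at ~[177,228]. Next I lower it.

Call:
carry_out --pt "0 0 0.006" --pt "0 0 0.014" --pt "0 0 0.02" --pt "0 0 0.024" --pt "0 0 0.025" --pt "0 0 0.026" --roll '[0,0,0,0,0,0]' --claw '[0.004,0.004,0.004,0.004,0.004,0.004]'

```text
clock: 6.78
position: [502.0, -315.9, 364.4]
ee_rot: [-0.065, 0.998, -0.0, 0.0]
contact_force: [-0.3, 0.4, -2.4]
gripper_width: 9.4
grasp_force: 58.5
```

Call:
carry_out --pt "0 0 0.0005" --pt "0 0 0.001" --pt "0 0 0.001" --roll '[0,0,0]' --claw '[0.004,0.004,0.004]'

```text
clock: 7.15
position: [501.9, -315.8, 363.3]
ee_rot: [-0.065, 0.998, -0.0, 0.0]
contact_force: [-0.2, -0.3, -3.4]
gripper_width: 9.0
grasp_force: 58.5
```

Call:
carry_out --pt "0 0 0.0005" --pt "0 0 0.001" --pt "0 0 0.001" --roll '[0,0,0]' --claw '[0.004,0.004,0.004]'

```text
clock: 7.52
position: [501.9, -315.8, 362.2]
ee_rot: [-0.065, 0.998, 0.0, -0.0]
contact_force: [0.9, -0.3, -2.4]
gripper_width: 9.2
grasp_force: 58.5
```

Call:
carry_out --pt "0 0 0.0005" --pt "0 0 0.0005" --roll '[0,0]' --claw '[0.004,0.004]'

```text
clock: 7.78
position: [501.9, -315.8, 361.7]
ee_rot: [-0.065, 0.998, 0.0, -0.0]
contact_force: [-0.5, -0.0, -2.9]
gripper_width: 9.1
grasp_force: 58.5
```

Call:
carry_out --pt "0 0 0.0005" --pt "0 0 0.0005" --roll '[0,0]' --claw '[0.004,0.004]'

```text
clock: 8.02
position: [501.9, -315.8, 361.3]
ee_rot: [-0.065, 0.998, -0.0, 0.0]
contact_force: [0.3, 0.0, -2.6]
gripper_width: 9.2
grasp_force: 58.5
```

Call:
carry_out --pt "0 0 0.0005" --pt "0 0 0.0005" --roll '[0,0]' --claw '[0.004,0.004]'

```text
clock: 8.28
position: [501.9, -315.8, 360.9]
ee_rot: [-0.065, 0.998, -0.0, 0.0]
contact_force: [0.7, 0.3, -1.6]
gripper_width: 9.0
grasp_force: 58.5
```

Call:
carry_out --pt "0 0 0.0003" --pt "0 0 0.0003" --roll '[0,0]' --claw '[0.004,0.004]'

```text
clock: 8.52
position: [501.9, -315.9, 360.7]
ee_rot: [-0.065, 0.998, -0.0, 0.0]
contact_force: [-0.8, -0.1, -1.5]
gripper_width: 9.4
grasp_force: 58.5
```

Call:
carry_out --pt "0 0 0.0004" --pt "0 0 0.0004" --roll '[0,0]' --claw '[0.004,0.004]'

```text
clock: 8.78
position: [502.0, -315.9, 360.3]
ee_rot: [-0.065, 0.998, -0.0, 0.0]
contact_force: [0.5, 0.6, 0.3]
gripper_width: 9.5
grasp_force: 58.6
```

It is set down, with the rail bearing its weight. Now the slide.

Call:
carry_out --pt "0 -0.003 0" --pt "0 -0.009 0" --pt "0 -0.016 0" --pt "0 -0.024 0" --pt "0 -0.032 0" --pt "0 -0.039 0" --pt "0 -0.044 0" --pt "0 -0.046 0" --roll '[0,0,0,0,0,0,0,0]' --claw '[0.004,0.004,0.004,0.004,0.004,0.004,0.004,0.004]'

```text
clock: 9.78
position: [507.9, -361.8, 360.4]
ee_rot: [-0.065, 0.998, -0.0, 0.0]
contact_force: [-1.4, 0.1, 3.2]
gripper_width: 9.7
grasp_force: 59.4
```

Run:
```python
from h import *
s=read_state();print(s['contact_force'],s['wrist_torque'],s['position'])
p=get_image('wrist');C=cloud(p,s)
o=np.array([498.5,-292]);a=np.radians(7.4);ex=np.array([np.cos(a),np.sin(a)]);ey=np.array([-np.sin(a),np.cos(a)])
print('tool rack',(s['position'][:2]-o)@ex,(s['position'][:2]-o)@ey)
d=C[...,:2]-o;X=d@ex;Y=d@ey;Z=C[...,2];ok=(p['z_map']>0)&(abs(X)<5)
for y in np.r_[-102:-76:1]:
    k=ok&(Y>=y)&(Y<y+1)&(Z>135)&(Z<180)
    if k.sum()>2: print(y+.5,k.sum(),np.round(np.percentile(Z[k],[5,50,95]),1))
k=(p['z_map']>0)&(abs(X)<30)&(Y>-95)&(Y<-50)&(Z>163)&(Z<170)&(abs(X)>9)
print('cross',k.sum(),np.round(np.median(Z[k]),1),np.round(np.percentile(X[k],[2,98]),1),np.round(np.percentile(Y[k],[2,98]),1))
```

```text
[-1.39874286  0.10530994  3.15502187] [0.3807758  0.05755021 0.02332837] [ 507.94319072 -361.7945374   360.36728783]
tool rack 0.3753108385851836 -70.42947141128519
-101.5 50 [144.9 168.2 169.1]
-100.5 41 [146.7 167.9 168.9]
-99.5 47 [148.5 168.1 169. ]
-98.5 47 [143.6 168.1 169.3]
-97.5 49 [149.4 168.1 168.9]
-96.5 63 [150.2 167.2 168.6]
-95.5 113 [148.4 157.  166.7]
-94.5 34 [143.  149.  150.3]
-93.5 37 [142.9 149.2 150. ]
-92.5 33 [146.1 148.9 150.2]
-91.5 31 [144.2 149.1 150.5]
-90.5 31 [141.9 149.1 150.3]
-89.5 34 [148.1 149.3 150.1]
-88.5 35 [144.3 149.3 149.9]
-87.5 29 [147.9 149.3 149.9]
-86.5 27 [144.4 149.4 150.4]
-85.5 35 [147.1 149.3 150.1]
-84.5 34 [148.2 149.  150.1]
-83.5 35 [146.2 149.3 150.4]
-82.5 30 [146.5 149.  150.3]
-81.5 27 [144.8 149.2 150.1]
-80.5 39 [141.5 149.5 150. ]
-79.5 22 [148.7 159.2 160.6]
-78.5 26 [153.1 159.9 161.3]
-77.5 25 [159.2 160.  160.9]
-76.5 9 [163.4 163.7 165.2]
cross 625 164.8 [-22.9  -9.1] [-76.4 -65.7]
```

Call:
carry_out --pt "0 -0.002 -0.0003" --pt "0 -0.005 -0.0003" --pt "0 -0.008 -0.0003" --pt "0 -0.011 -0.0003" --pt "0 -0.014 -0.0003" --pt "0 -0.016 -0.0003" --pt "0 -0.017 -0.0003" --pt "0 -0.017 0.0002" --roll '[0,0,0,0,0,0,0,0]' --claw '[0.004,0.004,0.004,0.004,0.004,0.004,0.004,0.004]'

```text
clock: 10.82
position: [509.9, -378.3, 358.7]
ee_rot: [-0.065, 0.998, 0.001, -0.001]
contact_force: [-0.1, 0.1, -3.3]
gripper_width: 9.3
grasp_force: 58.5
```

Call:
carry_out --pt "0 0 0.001" --pt "0 0 0.001" --roll '[0,0]' --claw '[0.004,0.004]'

```text
clock: 11.08
position: [510.0, -378.2, 358.5]
ee_rot: [-0.065, 0.998, 0.0, -0.0]
contact_force: [0.4, 0.2, -3.1]
gripper_width: 9.3
grasp_force: 58.5
```

Force shows the full weight hanging free over the notch, so I lower into it.

Call:
carry_out --pt "0 0 0.001" --pt "0 0 0.002" --pt "0 0 0.003" --pt "0 0 0.004" --pt "0 0 0.005" --pt "0 0 0.005" --roll '[0,0,0,0,0,0]' --claw '[0.004,0.004,0.004,0.004,0.004,0.004]'

```text
clock: 11.82
position: [510.1, -378.3, 353.8]
ee_rot: [-0.065, 0.998, 0.0, -0.0]
contact_force: [-0.1, -0.3, -3.2]
gripper_width: 9.3
grasp_force: 58.5
```

Call:
carry_out --pt "0 0 0.001" --pt "0 0 0.002" --pt "0 0 0.0025" --pt "0 0 0.0025" --roll '[0,0,0,0]' --claw '[0.004,0.004,0.004,0.004]'

```text
clock: 12.32
position: [510.1, -378.3, 351.3]
ee_rot: [-0.065, 0.998, 0.0, -0.0]
contact_force: [0.0, -0.7, -2.6]
gripper_width: 9.3
grasp_force: 58.5
```

Call:
carry_out --pt "0 0 0.0005" --pt "0 0 0.001" --pt "0 0 0.001" --roll '[0,0,0]' --claw '[0.004,0.004,0.004]'

```text
clock: 12.7
position: [510.1, -378.3, 350.5]
ee_rot: [-0.065, 0.998, -0.0, 0.0]
contact_force: [0.3, 0.2, -2.2]
gripper_width: 9.3
grasp_force: 58.5
```

Call:
carry_out --pt "0 0 0.0004" --pt "0 0 0.0004" --roll '[0,0]' --claw '[0.004,0.004]'

```text
clock: 12.95
position: [510.1, -378.3, 350.3]
ee_rot: [-0.065, 0.998, -0.0, 0.0]
contact_force: [0.6, -1.4, -1.1]
gripper_width: 9.4
grasp_force: 58.6
```

Call:
carry_out --pt "0 0 0.0004" --pt "0 0 0.0004" --roll '[0,0]' --claw '[0.004,0.004]'

```text
clock: 13.2
position: [510.1, -378.3, 350.1]
ee_rot: [-0.065, 0.998, -0.0, 0.0]
contact_force: [-0.4, 0.5, 0.9]
gripper_width: 8.9
grasp_force: 58.8
```

Seated in the notch. Now I release and check before rising.

Call:
carry_out --pt "0 0 0" --pt "0 0 0" --pt "0 0 0" --pt "0 0 0" --pt "0 0 0" --roll '[0,0,0,0,0]' --claw '[0.014,0.022,0.03,0.04,0.04]'

```text
clock: 13.82
position: [510.1, -378.3, 349.6]
ee_rot: [-0.065, 0.998, -0.0, 0.0]
contact_force: [-0.8, 0.5, -1.1]
gripper_width: 39.7
grasp_force: 0.0
```

Call:
carry_out --pt "0 0 -0.01" --pt "0 0 -0.03" --pt "0 0 -0.06" --pt "0 0 -0.09" --pt "0 0 -0.12" --pt "0 0 -0.14" --pt "0 0 -0.14" --pt "0 0 -0.14" --roll '[0,0,0,0,0,0,0,0]' --claw '[0.04,0.04,0.04,0.04,0.04,0.04,0.04,0.04]'

```text
clock: 14.82
position: [509.9, -378.1, 488.7]
ee_rot: [-0.065, 0.998, 0.001, -0.0]
contact_force: [-0.4, 0.3, -0.2]
gripper_width: 40.1
grasp_force: 0.0
```

Run:
```python
from h import *
s=read_state();print(s['contact_force'],s['position'])
p=get_image('wrist');C=cloud(p,s)
o=np.array([498.5,-292]);a=np.radians(7.4);ex=np.array([np.cos(a),np.sin(a)]);ey=np.array([-np.sin(a),np.cos(a)])
d=C[...,:2]-o;X=d@ex;Y=d@ey;Z=C[...,2];ok=(p['z_map']>0)
for lo,hi in((205,240),(150,159)):
    k=ok&(abs(X)<30)&(Y>-110)&(Y<-70)&(Z>lo)&(Z<hi)
    if lo<200:k&=abs(X)>9
    print(k.sum(),np.round(np.percentile(Z[k],[5,50,95]),1),np.round(np.percentile(X[k],[2,98]),1),np.round(np.percentile(Y[k],[2,98]),1))
save(p['img'],'wrist4.png')
```

```text
[-0.42565864  0.28069123 -0.23535597] [ 509.90798655 -378.12384433  488.70504143]
358 [208.9 216.2 217.5] [-9.3  7.8] [-91.8 -82.2]
229 [151.7 154.3 155.9] [-23.1  -9.2] [-92.7 -81.9]
```

View pics/wrist4.png

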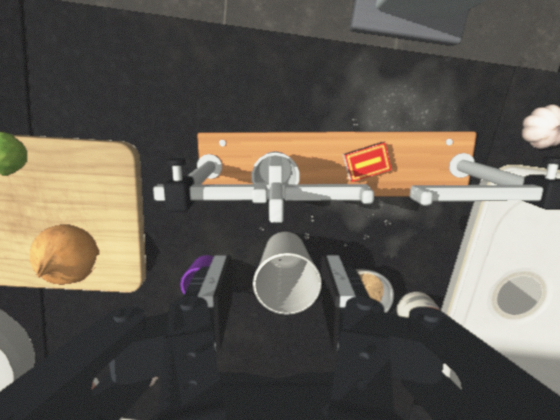

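The pail hangs in the notch at ~[276,190]. Its cross piece top is at z≈154.5 (11 mm lower than on the land), it is centred at -87, and the gripper is clear.

```bash
python3 -c "
from bench import *
print(job_done())"
```

```text
the job is handed in; nothing more can be done
None
```

The pail now hangs by itself in the right rail's notch. I lifted it over the left stop, set it down just past the right stop and slid it in with only light contact, touched nothing else, and handed the job in at about 15 s.

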